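# Set the coffee grinder to coarse and slide the cup under its chute

## Task

Get the coffee grinder ready for a coarse grind: turn its adjusting collar until the collar's pointer faces the large dot on the dial, and slide the steel cup along the counter, without lifting or tipping it, until it stands centred under the chute. Leave the mug, the jar and the squeeze bottle where they are.

Things in the scene. Friction and masses are not known exactly. Their poses are not given: they have to be found in the camera images.
- grinder: grey coffee grinder fixed to the counter, foot 176 x 160 mm, 279 mm high. Origin: centre of its underside, on the collar's vertical axis; own -x towards the chute, z up. Top down: hopper with lid (53 mm radius, turns with the collar), black collar (48 mm radius, z 204 to 228 mm), fixed aluminium dial flange (88 mm radius, top at z 203 mm), body (150 x 140 mm)
- collar (a joint): turn of the collar (with pointer, lever, hopper) about the grinder's vertical axis, rad, positive anticlockwise from above, stops at -0.95 and 0.95. At -0.45 the pointer faces the large dot, at 0.75 the small one; no click or stop at the dots. Pushing the lever sideways turns it; friction about 0.3 N m (some 3 N at the lever): it stays where it is left
- pointer_tip (a point): tip of the black tapered pointer nose on the collar, 66 mm from the axis, lying just above the dial flange (z 210 mm)
- coarse_dot (a point): centre of the large black dot (16 mm across, raised 2 mm) on the dial flange, 76 mm from the axis: the coarse mark
- fine_dot (a point): centre of the small black dot (7 mm across) at the other end of the row of ticks on the dial flange, 76 mm from the axis: the fine mark
- lever_ball (a point): centre of the black ball (26 mm across) at the end of the collar's lever, 150 mm from the axis, 217 mm above the counter. The lever is a level steel rod 13 mm thick from the collar straight out to the ball, about 119 degrees clockwise from the pointer seen from above; beyond the flange (88 mm from the axis) it overhangs freely
- chute_mouth (a point): centre of the lower end of the grinder's steel nozzle (28 mm across), which points straight down 122 mm above the counter, 145 mm in front of the collar axis and about 73 mm in front of the body; above it the duct (46 mm wide) slopes back into the body
- cup: plain open steel cup without handle, 96 mm across, 90 mm high, wall 3 mm, about 0.3 kg, standing loose on the counter. Origin: centre of its underside; z up. It passes under the chute with 32 mm to spare
- cup_rim (a point): centre of the cup's mouth, 90 mm above its underside
- mug: blue mug, 82 mm across, 95 mm high, handle at its own +y; a bystander. Origin: centre of its underside
- jar: closed amber glass jar, 84 mm across, 130 mm high; a bystander. Origin: centre of its underside
- squeeze: clear squeeze bottle with a red cap, 60 mm across, 170 mm high; a bystander. Origin: centre of its underside
There are look-alikes about, which are no part of the job. What is shaped like the cup but green or purple is not meant.

How it is judged:
At the end, for the whole second after the job is handed in: The collar's pointer faces the large dot to within 0.08 rad (about 6 mm at the dot), the cup stands upright and still on the counter with the centre of its mouth within 15 mm of the chute's centre line, and the mug, jar and squeeze bottle are within 30 mm of where they stood (value of joint collar between -0.53 and -0.37 rad and horizontal distance between cup_rim and chute_mouth below 0.015 m and angle between cup's own z axis and vertical below 0.1 rad and height (world z) of cup below 0.008 m and linear speed of cup below 0.01 m/s and distance of each of mug, jar, squeeze from where it was at the start of the episode below 0.03 m); the robot touches nothing.
It fails at once if the cup is tipped by more than 0.35 rad (angle between cup's own z axis and vertical above 0.35 rad).
It fails at once if the cup is lifted more than 20 mm off the counter (height (world z) of cup above 0.02 m).
It fails at once if the mug, the jar or the squeeze bottle is moved by more than 30 mm (distance of any of mug, jar, squeeze from where it was at the start of the episode above 0.03 m).
It also fails if it takes over 58 s, if anything falls off the work surface, if the arm or the gripper's body presses on something with over 40 N, if the wrist force passes 120 N, or if a joint passes its speed limit or range.

## Robot

A 6-joint arm with a two-finger parallel gripper is mounted at the origin on the work surface. World frame = base frame: x ahead of the robot, y to its left, z up, the work surface at z = 0. Lengths are in m, angles in rad, forces in N, time in s.
With the tool pointing down it reaches from about 0.425 to 0.925 m from the base axis. Payload 12.5 kg.
Tool frame: the origin (TCP) lies between the finger pads; the fingertips stand 11 mm ahead of it and the grasp point (between the pads) lies 8 mm behind it (nose_length is the distance from the TCP to the fingertips, in m); z points along the fingers, y is the direction in which the jaws open and shut (so a half turn about z gives the same grasp; the last joint's range is limited). The gripper opens to 85 mm and grips with 20 to 120 N. Pads are 22 mm wide; open, the fingers measure 114 mm over their backs; the gripper's body (76 mm by 85 mm) begins 54 mm behind the grasp point. The pads swing forward as they close: fully open they stand 13 mm farther back than shut.
Start: joints at [-1.362, 0.491, 1.559, -0, 1.092, -0.106], TCP at [0.194, -0.594, 0.242] pointing down, gripper open.
Joint ranges: [-3.1, 3.1], [-0.84, 2.19], [0.05, 2.79], [-1.13, 4.28], [0.06, 2.93], [-2.69, 2.69]. Speed limits (rad/s): [2.22, 2.22, 2.79, 3.14, 3.14, 3.14].

## Interface

Orientations are given as a unit quaternion [w, x, y, z].
In Python, from station import * gives the robot as it stands.
- The arm moves only by the shell command python3 -m handwheel 'ROWS' [FORCE]. ROWS is JSON, a list of rows, each a list of 7 numbers: the turn, a rotation vector about the tool's x, y, z in units of 8 degrees (1.0 is 8 degrees), then the shift along the tool's x, y, z in units of 30 mm (1.0 is 30 mm), then the opening, from 0 (shut) to 1 (fully open). In form: [[rx, ry, rz, dx, dy, dz, hand], ...]. A call has 1 to 8 rows; each row shifts and turns the pose as measured when the row begins, along the tool's axes as they then stand; what a row does not reach is not made up. A row lasts 1/10 s, in which the tool goes at most 50 mm and 8.59 degrees, less where a joint would pass 70% of its speed; a pose out of reach is approached as far as the arm can. A call is refused whole if a number of a shift passes 1 or a number of a turn 1, either way. A call with a gripper value outside its range is refused whole. The fingers move at their own pace and stop on an object; FORCE is the grip in N (left out, the last holds). Time passes only in rows, so rows that do not move let the fingers close. It gives the time, the measured TCP pose, the force and the opening at its end, in the units of the state.
- observe(): the state, without advancing time (a new reading comes with each control period).
- camera(name): name is "side" or "top" or "wrist"; returns a dict with "pixels" (400x640x3 uint8, red, green, blue), "z_map" (400x640 float32, m along the optical axis (not along the pixel's ray), 0 where there is no reading), "vfov" (degrees; the focal length in pixels is half the picture's height over the tangent of half this angle, whatever the lens; pixels are square), "cx", "cy" (the principal point, pixels), "rvec" (rotation vector, rad) and "tvec" (3), from world to camera coordinates, as OpenCV has them; the wrist camera has in their place "T_tool_cam" (4x4, takes a point from camera to tool coordinates, whose origin is the TCP and whose axes are the flange's). Camera axes: x right, y down, z forward; pixel columns grow to the right and rows downward; lengths in m; the calibration is good to about 2 mm. A picture is of the moment at which its call begins: read the wrist's pose just before it.
- close_job(): hands the job in, once; it reports no verdict.
The state is a dict: "clock": time; "joint_positions": joint angles; "qd": joint speeds; "joint_torque": joint torques, N m; "tcp_pos": TCP position; "ee_rot": TCP orientation; "ft_force": force on the tool from outside, world axes, zero at the start; "ft_torque": the same for the moment, N m; "finger_gap": finger opening in m.
Only numpy, scipy, OpenCV 4.12 (cv2) and the standard library are available. Lean on these libraries where they do the work, as an engineer would, in place of code of your own. Each camera call takes 0.05 s, during which the arm holds its last target. There are 200 camera calls.

## Working session

There is one attempt and no reset: what is moved stays moved. The work goes in short steps, Python scripts to look and compute and a shell command to move; the robot and the scene stay as the last step left them, time stands still between calls to the robot, and variables do not carry over. Pictures are saved under pics/ and viewed, about 8 in all and at most 12, crops included, and the job is handed in when it is done.

```bash
mkdir -p pics
cat > h.py <<'E'
from station import *
import numpy as np, cv2
def cal(c,st=None):
    f=200/np.tan(np.radians(c["vfov"])/2)
    K=np.array([[f,0,c["cx"]],[0,f,c["cy"]],[0,0,1]])
    if "rvec" in c:
        R=cv2.Rodrigues(np.array(c["rvec"],float))[0]; t=np.array(c["tvec"],float).ravel()
        return K,R.T,-R.T@t
    w,x,y,z=st["ee_rot"]
    from scipy.spatial.transform import Rotation as Ro
    Rt=Ro.from_quat([x,y,z,w]).as_matrix(); T=np.array(c["T_tool_cam"])
    return K,Rt@T[:3,:3],Rt@T[:3,3]+np.array(st["tcp_pos"])
def ray(k,u,v,z):
    K,R,o=k; d=R@np.linalg.inv(K)@np.array([u,v,1.]); return o+d*(z-o[2])/d[2]
def cloud(c,k):
    K,R,o=k; Z=c["z_map"]; v,u=np.mgrid[:400,:640]
    P=np.stack([(u-K[0,2])/K[0,0]*Z,(v-K[1,2])/K[1,1]*Z,Z],-1)@R.T+o
    P[Z==0]=np.nan; return P
def save(c,n,crop=None,s=1):
    im=c["pixels"][...,::-1]
    if crop: a,b,d,e=crop; im=im[b:e,a:d]
    cv2.imwrite("pics/"+n,cv2.resize(im,None,fx=s,fy=s))
E
python3 - <<'E'
from h import *
s=observe(); print(s)
for n in("top","side"):
    c=camera(n); save(c,n+"1.png"); np.save(n+".npy",c,allow_pickle=True); k=cal(c); print(n,k[2],k[0][0,0])
E
```

```text
{'clock': 0.0, 'joint_positions': array([-1.36161654e+00,  4.91518171e-01,  1.55949739e+00, -1.17527243e-05,
        1.09169513e+00, -1.05623121e-01]), 'qd': array([ 4.54976649e-06,  2.05386887e-04, -8.30934732e-04, -1.03649515e-03,
       -9.50338829e-04, -1.75224807e-04]), 'joint_torque': array([ 2.51166566e-04, -6.18436646e+01, -2.61588907e+01, -6.23738219e-05,
        4.14394613e-03,  3.95606108e-06]), 'tcp_pos': array([ 0.19347416, -0.5940512 ,  0.24173694]), 'ee_rot': array([-5.57996818e-04,  9.87637366e-01,  1.56754971e-01, -3.41382143e-05]), 'ft_force': array([0.29903954, 0.03643821, 0.37942195]), 'ft_torque': array([-0.01039811, -0.02515639,  0.00949141]), 'finger_gap': 0.08551421368028458}
top [ 0.37752182 -0.04475576  0.91457633] 386.2765251913059
side [0.3159593  0.59865697 0.56633285] 388.59850778798443
```

View pics/top1.png

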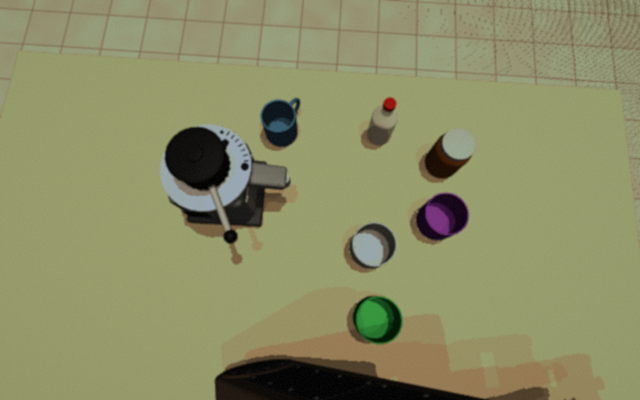

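View pics/side1.png

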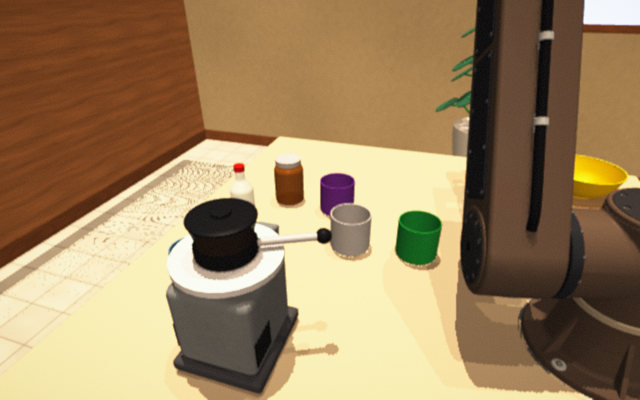

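Run:
```python
from h import *
from scipy.optimize import least_squares
def circ(P,r):
    return least_squares(lambda q:np.hypot(P[:,0]-q[0],P[:,1]-q[1])-r,P.mean(0)[:2],loss='soft_l1',f_scale=.002)
for n in("top","side"):
    c=np.load(n+".npy",allow_pickle=True).item();k=cal(c);P=cloud(c,k);z=P[...,2];hsv=cv2.cvtColor(c["pixels"],cv2.COLOR_RGB2HSV)
    print(n,"valid",np.mean(c["z_map"]>0), "table z",np.nanmedian(z))
    # flange: bright, z near .203
    m=(abs(z-.203)<.006)&(hsv[...,2]>120)
    if n=="top": m[:,:150]=0;m[:,265:]=0;m[:100]=0;m[260:]=0
    else: m[:,330:]=0
    cs,_=cv2.findContours(m.astype(np.uint8),0,1); cc=max(cs,key=cv2.contourArea)[:,0]
    Q=np.array([ray(k,u,v,.203) for u,v in cc]); f=circ(Q,.088); print("flange",f.x,np.sqrt(np.mean(f.fun**2)),len(Q))
    for lab,(a,b,d,e) in dict(cup=((350,222,398,272) if n=="top" else (328,200,373,258)),ball=((220,225,242,247) if n=="top" else (312,226,334,246))).items():
        s=P[b:e,a:d].reshape(-1,3); zz=s[:,2]
        if lab=="cup":
            r=s[(zz>.083)&(zz<.095)]; print("rim",len(r),circ(r,.0465).x,np.nanmax(zz))
        else:
            r=s[(zz>.195)&(zz<.24)]; print("ball",len(r),np.median(r,0) if len(r) else 0)
    if n=="top":
        s=P[160:200,255:300];
        for row in range(166,190,4): print(row,np.round(P[row,255:300:5],3).tolist())
        for lab,q in dict(mug=(255,95,303,150),squeeze=(362,95,402,150),jar=(420,125,480,180),purple=(412,190,472,242),green=(350,292,408,346)).items():
            a,b,d,e=q;s=P[b:e,a:d].reshape(-1,3);s=s[s[:,2]>.04];print(lab,s[:,:3].min(0).round(3),s.max(0).round(3))
        save(c,"topcrop.png",(150,110,310,250),5)
```

```text
top valid 0.99584765625 table z 0.00011820310313448434
flange [0.60006358 0.19629651] 0.017459698989623528 211
rim 240 [ 0.49067392 -0.15584374] 0.09443233994768074
ball 207 [0.46992845 0.12262541 0.2250594 ]
166 [[0.617, 0.1, 0.18], [0.618, 0.09, 0.179], [0.621, 0.081, 0.174], [0.622, 0.071, 0.172], [0.623, 0.061, 0.171], [0.625, 0.052, 0.166], [0.681, 0.061, 0.0], [0.682, 0.048, 0.001], [0.682, 0.036, 0.002]]
170 [[0.61, 0.099, 0.178], [0.611, 0.09, 0.175], [0.612, 0.08, 0.174], [0.614, 0.071, 0.17], [0.615, 0.061, 0.171], [0.617, 0.051, 0.166], [0.619, 0.041, 0.163], [0.671, 0.047, 0.001], [0.672, 0.035, 0.001]]
174 [[0.601, 0.098, 0.18], [0.603, 0.089, 0.176], [0.604, 0.079, 0.172], [0.605, 0.069, 0.174], [0.607, 0.06, 0.169], [0.609, 0.05, 0.166], [0.61, 0.04, 0.164], [0.662, 0.047, -0.001], [0.662, 0.034, 0.001]]
178 [[0.593, 0.098, 0.177], [0.594, 0.088, 0.175], [0.595, 0.078, 0.174], [0.597, 0.069, 0.172], [0.598, 0.059, 0.171], [0.599, 0.049, 0.168], [0.601, 0.04, 0.164], [0.651, 0.046, 0.0], [0.652, 0.033, 0.0]]
182 [[0.585, 0.096, 0.179], [0.586, 0.087, 0.177], [0.588, 0.078, 0.173], [0.588, 0.068, 0.172], [0.591, 0.059, 0.167], [0.591, 0.048, 0.167], [0.593, 0.039, 0.164], [0.604, 0.032, 0.129], [0.641, 0.032, 0.002]]
186 [[0.581, 0.099, 0.163], [0.581, 0.088, 0.163], [0.581, 0.078, 0.168], [0.581, 0.068, 0.168], [0.583, 0.058, 0.166], [0.583, 0.048, 0.166], [0.586, 0.039, 0.159], [0.631, 0.044, -0.0], [0.632, 0.032, 0.0]]
mug [0.729 0.035 0.04 ] [0.832 0.117 0.1  ]
squeeze [ 0.75  -0.195  0.04 ] [ 0.805 -0.137  0.174]
jar [ 0.675 -0.364  0.04 ] [ 0.752 -0.283  0.135]
purple [ 0.52  -0.359  0.04 ] [ 0.616 -0.263  0.094]
green [ 0.288 -0.22   0.04 ] [ 0.383 -0.124  0.094]
side valid 0.9960078125 table z 0.0010339170719532165
flange [0.59909434 0.19453621] 0.02367653919125248 307
rim 276 [ 0.48906975 -0.15379428] 0.22783675886218635
ball 246 [0.46673379 0.13222813 0.22240073]
```

View pics/topcrop.png

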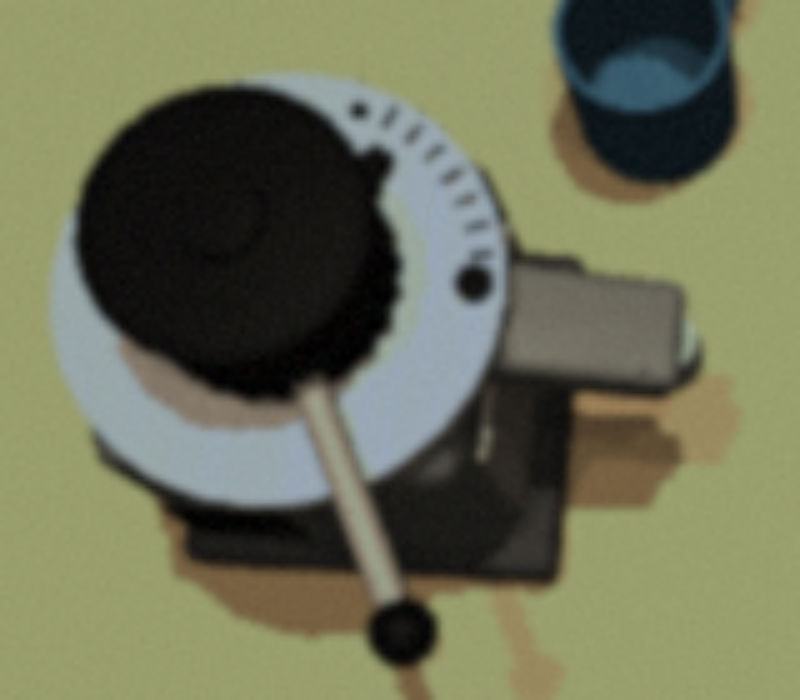

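Top view: the pointer (crop 383,155) is near the small dot. The large dot is at (475,284), the ball at (403,632) and the duct end at (690,345). The side view shows the steel cup between the green and purple look-alikes. Next I square the tool up and start toward the lever, and work out the angles.

```bash
python3 -m handwheel '[[0,0,0.75,1,0,0,0],[0,0,0.75,1,0,0,0],[0,0,0.75,1,0,0,0],[0,0,0,1,0,0,0],[0,0,0,1,0,0,0],[0,0,0,1,0,0,0],[0,0,0,1,0,0,0],[0,0,0,1,0,0,0]]'
python3 - <<'E'
from h import *
c=np.load("top.npy",allow_pickle=True).item();k=cal(c);A=np.array([.600,.195])
for n,u,v,z in (("coarse",245,166.8,.205),("fine",221.8,132,.204),("ptr",226.6,141,.211),("ball",230.6,236.4,.220),("foot_bl",150+190/5,110+560/5,.01),("foot_br",150+553/5,110+580/5,.01),("duct_tr",150+683/5,110+285/5,.165),("duct_br",150+678/5,110+383/5,.165),("nozzle_edge",150+695/5,110+345/5,.14)):
    p=ray(k,u,v,z)[:2]; d=p-A; print(n,p.round(4),np.hypot(*d).round(4),np.degrees(np.arctan2(d[1],d[0])).round(1))
E
```

```text
clock: 0.9
tcp_pos: [0.4359, -0.5767, 0.2387]
ee_rot: [-0.003, 1.0, -0.009, -0.002]
ft_force: [-0.4, 0.6, 0.1]
finger_gap: 0.0003
coarse [0.6061 0.1139] 0.0814 -85.7
fine [0.6748 0.1679] 0.0795 -19.9
ptr [0.6539 0.1541] 0.0676 -37.2
ball [0.4679 0.1214] 0.1512 -150.9
foot_bl [0.5223 0.2765] 0.1126 133.6
foot_br [0.5249 0.1038] 0.1181 -129.5
duct_tr [0.6246 0.0384] 0.1586 -81.1
duct_br [0.5832 0.0367] 0.1592 -96.1
nozzle_edge [0.607  0.0338] 0.1614 -87.5
```

```bash
python3 -m handwheel '[[0,0,0,0.5,-1,0,0],[0,0,0,0.5,-1,0,0],[0,0,0,0.5,-1,0,0],[0,0,0,0,-1,0,0],[0,0,0,0,-1,0,0],[0,0,0,0,-1,0,0],[0,0,0,0,-1,0,0],[0,0,0,0,-1,0,0]]'; python3 -m handwheel '[[0,0,0,0,-1,0,0],[0,0,0,0,-1,0,0],[0,0,0,0,-1,0,0],[0,0,0,0,-1,0,0],[0,0,0,0,-1,0,0],[0,0,0,0,-1,0,0],[0,0,0,0,-1,0,0],[0,0,0,0,-1,0,0]]'
```

```text
clock: 1.7
tcp_pos: [0.4893, -0.3295, 0.2342]
ee_rot: [-0.006, 1.0, -0.009, -0.004]
ft_force: [1.0, -0.5, -0.6]
finger_gap: -0.0004
clock: 2.5
tcp_pos: [0.4915, -0.0792, 0.2355]
ee_rot: [-0.007, 1.0, -0.009, -0.006]
ft_force: [-0.2, -0.9, -0.9]
finger_gap: -0.0003
```

```bash
python3 -m handwheel '[[0,0,0,-0.2,-1,0,0],[0,0,0,-0.2,-1,0,0],[0,0,0,0,-1,0.2,0],[0,0,0,0,-1,0.4,0],[0,0,0,0,-0.6,0.3,0],[0,0,0,0,0,0,0]]'
python3 - <<'E'
from h import *
s=observe();c=camera("wrist");np.save("w1.npy",c,allow_pickle=True);save(c,"w1.png")
c=camera("top");save(c,"t2.png",(150,110,310,250),4)
E
```

```text
clock: 3.1
tcp_pos: [0.4798, 0.0678, 0.2093]
ee_rot: [-0.007, 1.0, -0.008, -0.006]
ft_force: [-1.4, -0.5, -0.1]
finger_gap: 0.0002
```

View pics/t2.png

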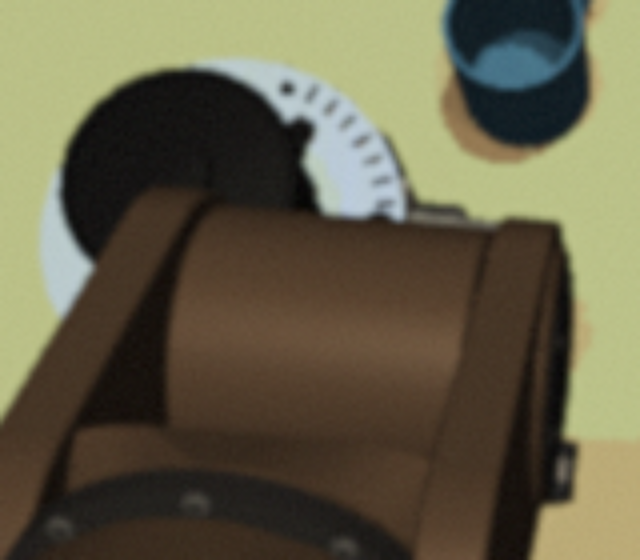

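```bash
python3 -m handwheel '[[0,0,0,0,-0.6,0,0],[0,0,0,0,-0.6,0,0],[0,0,0,0,-0.6,0,0],[0,0,0,0,-0.6,0,0],[0,0,0,0,-0.6,0,0],[0,0,0,0,-0.6,0,0],[0,0,0,0,-0.6,0,0],[0,0,0,0,-0.4,0,0]]'
python3 -m handwheel '[[0,0,0,0,-0.3,0,0],[0,0,0,0,-0.1,0,0],[0,0,0,0,0,0,0]]'
python3 - <<'E'
from h import *
print(observe()["joint_positions"])
c=camera("side");save(c,"s2.png",(150,170,350,320),4)
E
```

```text
clock: 4.0
tcp_pos: [0.4851, 0.1964, 0.214]
ee_rot: [-0.004, 1.0, -0.014, -0.006]
ft_force: [1.1, -3.8, -1.4]
finger_gap: 0.0003
clock: 4.3
tcp_pos: [0.4863, 0.2079, 0.2144]
ee_rot: [-0.003, 1.0, -0.014, -0.006]
ft_force: [0.3, -1.1, -0.9]
finger_gap: -0.0001
[0.27446229 0.39055825 1.82254486 0.01203783 0.93751034 1.86614621]
```

View pics/s2.png

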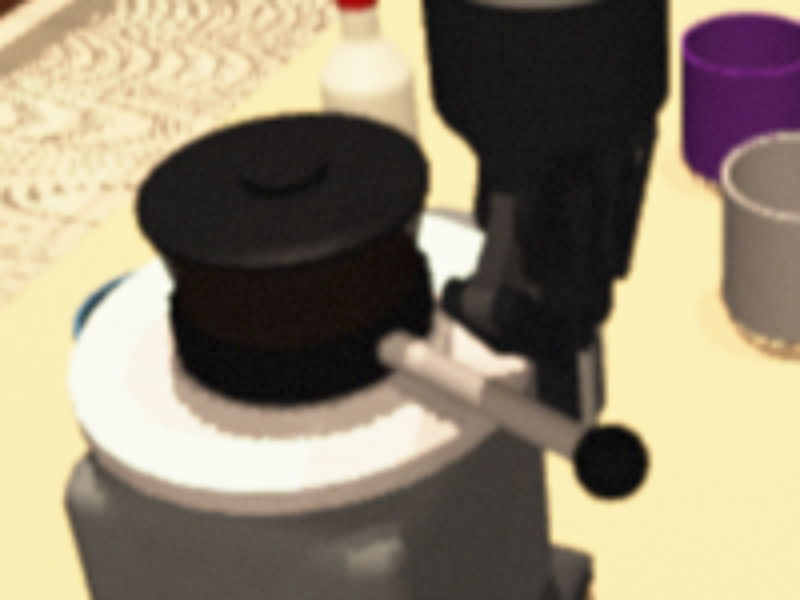

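The side view shows the lever pushed round. The ball is at crop (611,461), which is full-frame (302.8,285.3), and the fingers are on the rod just outside the flange.

Run:
```python
from h import *
A=np.array([.6017,.1902]); c=camera("side");k=cal(c)
for u,v in((302.75,285.25),(324,236)):
    p=ray(k,u,v,.217)[:2];d=p-A;print(p,np.hypot(*d),np.degrees(np.arctan2(d[1],d[0])))
```

```text
[0.45905371 0.23886962] 0.15072058856515816 161.16082264267433
[0.4663833  0.12319837] 0.15099612368596857 -153.65783452751594
```

```bash
python3 -m handwheel '[[0,0,0,0,-0.35,0.1,0],[0,0,0,0,-0.2,0,0],[0,0,0,0,-0.05,0,0],[0,0,0,0,0,0,0]]'
python3 -m handwheel '[[0,0,0,0,0.8,0,0],[0,0,0,0,1,-0.3,0],[0,0,0,0,1,0,0],[0,0,0,0,1,0,0],[0,0,0,0,1,0,0],[0,0,0,0,1,0,0],[0,0,0,0,1,0,0],[0,0,0,0,1,0,0]]'
python3 -m handwheel '[[0,0,0,0,1,0,0],[0,0,0,0,1,0,0],[0,0,0,0,1,0,0],[0,0,0,0,0,0,0]]'
python3 - <<'E'
from h import *
c=camera("top");save(c,"t3.png",(150,110,310,250),5)
E
```

```text
clock: 4.8
tcp_pos: [0.4871, 0.2264, 0.2116]
ee_rot: [-0.003, 1.0, -0.015, -0.005]
ft_force: [0.8, -4.4, 0.6]
finger_gap: -0.0001
clock: 5.6
tcp_pos: [0.4809, -0.0103, 0.2193]
ee_rot: [-0.006, 1.0, -0.011, -0.004]
ft_force: [0.0, -0.4, -0.6]
finger_gap: -0.0002
clock: 6.0
tcp_pos: [0.4791, -0.1058, 0.2187]
ee_rot: [-0.006, 1.0, -0.013, -0.002]
ft_force: [-0.8, 0.3, 0.8]
finger_gap: -0.0001
```

View pics/t3.png

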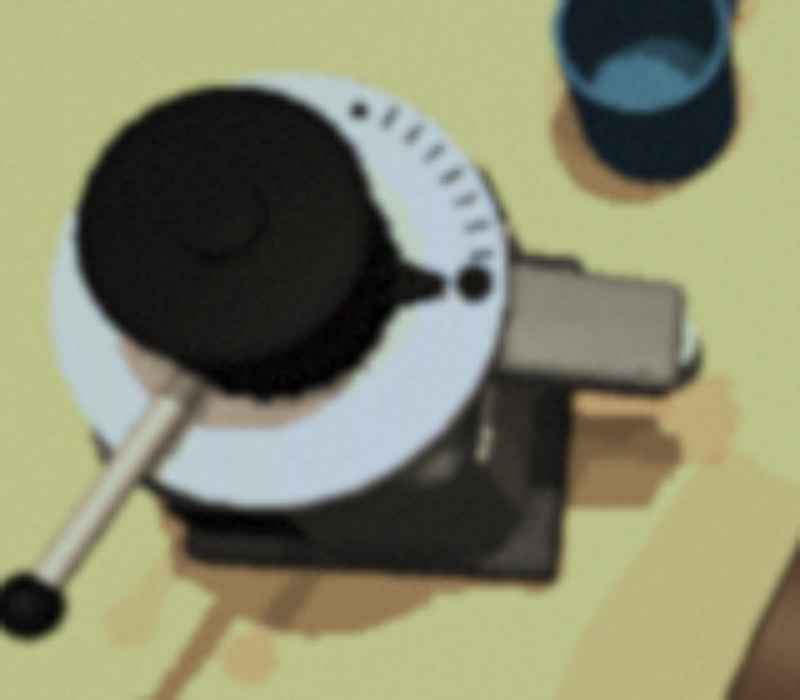

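Pointer tip is at crop (443,286) and the large dot at (475,284), so it looks aligned. I'll put a number on that and work out the cup approach.

Run:
```python
from h import *
A=np.array([.6017,.1902]); k=cal(np.load("top.npy",allow_pickle=True).item())
for n,u,v,z in(("tip",443,286,.210),("dot",475,284,.205),("ball",30,605,.219)):
    p=ray(k,150+u/5,110+v/5,z)[:2];d=p-A;print(n,p,np.hypot(*d),np.degrees(np.arctan2(d[1],d[0])))
```

```text
tip [0.60278995 0.12485716] 0.06535193329406591 -89.04436513067283
dot [0.60607815 0.11387416] 0.07645130490049143 -86.71703950861558
ball [0.46831713 0.25760984] 0.14944924141278107 153.18860437805088
```

The collar is about 0.02–0.04 rad past the dot, which is inside the 0.08 tolerance. Now I orient the tool for pushing the cup: yaw 60°, lean back 25°, gap about 50 mm.

```bash
python3 -m handwheel '[[0,0,-1,0,0.5,0,0.58],[0,0,-1,0,0.5,0,0.58],[0,0,-1,0,0.5,0,0.58],[0,0,-1,0,0,0,0.58],[0,0,-1,0,0,0,0.58],[0,0,-1,0,0,0,0.58],[0,0,-1,0,0,0,0.58],[0,0,-0.6,0,0,0,0.58]]'
python3 -m handwheel '[[0,0.8,0,0,0,0,0.58],[0,0.8,0,0,0,0,0.58],[0,0.8,0,0,0,0,0.58],[0,0.8,0,0,0,0,0.58],[0,0,0,0,0,0,0.58]]'
cat > go.py <<'E'
import sys; from h import *
from scipy.spatial.transform import Rotation as Ro
t=np.array([float(a) for a in sys.argv[1:4]]); s=observe(); w,x,y,z=s["ee_rot"]; R=Ro.from_quat([x,y,z,w]).as_matrix()
print("tcp",s["tcp_pos"].round(4),"total shift units",(R.T@(t-s["tcp_pos"])/.03).round(2)); print(R.round(3))
d=np.array([.494,.870,0]);yd=np.array([.870,-.494,0]);th=np.radians(25);zd=np.array([0,0,-np.cos(th)])+d*np.sin(th)
G=np.stack([np.cross(yd,zd),yd,zd],1); print("turn units",(np.degrees(Ro.from_matrix(R.T@G).as_rotvec())/8).round(2))
E
python3 go.py .4475 -.230 .12; python3 go.py .4475 -.230 .035
```

```text
clock: 6.85
tcp_pos: [0.4855, -0.1424, 0.2184]
ee_rot: [-0.008, 0.857, 0.515, 0.003]
ft_force: [-0.4, 0.2, -1.4]
finger_gap: 0.0495
clock: 7.35
tcp_pos: [0.4879, -0.1358, 0.2198]
ee_rot: [-0.125, 0.831, 0.504, 0.201]
ft_force: [0.7, 0.1, 0.2]
finger_gap: 0.0493
tcp [ 0.4879 -0.1358  0.2198] total shift units [-4.55  0.27  1.38]
[[ 0.411  0.888  0.208]
 [ 0.787 -0.461  0.411]
 [ 0.46  -0.005 -0.888]]
turn units [-0.15 -0.3   0.23]
tcp [ 0.4879 -0.1358  0.2198] total shift units [-5.86  0.28  3.9 ]
[[ 0.411  0.888  0.208]
 [ 0.787 -0.461  0.411]
 [ 0.46  -0.005 -0.888]]
turn units [-0.15 -0.3   0.23]
```

```bash
python3 -m handwheel '[[0,-0.3,0.2,-1,0.1,0,0.58],[0,0,0,-1,0.1,0,0.58],[0,0,0,-1,0.1,0,0.58],[0,0,0,-1,0,0,0.58],[0,0,0,-1,0,0,0.58],[0,0,0,-0.9,0,0,0.58],[0,0,0,0,0,0,0.58]]'; python3 go.py .4475 -.230 .035
```

```text
clock: 8.05
tcp_pos: [0.4187, -0.2804, 0.1437]
ee_rot: [-0.114, 0.842, 0.499, 0.172]
ft_force: [0.3, 0.7, 0.2]
finger_gap: 0.0495
tcp [ 0.4187 -0.2804  0.1437] total shift units [0.31 0.12 4.09]
[[ 0.443  0.879  0.175]
 [ 0.801 -0.476  0.362]
 [ 0.402 -0.02  -0.915]]
turn units [-0.19  0.16  0.07]
```

```bash
python3 -m handwheel '[[-0.1,0.1,0,0,0,1,0.58],[-0.1,0.1,0,0,0,1,0.58],[0,0,0,0.2,0.1,1,0.58],[0,0,0,0.1,0,0.8,0.58],[0,0,0,0,0,0.2,0.58],[0,0,0,0,0,0,0.58]]'; python3 go.py .5755 -.0044 .037
python3 - <<'E'
from h import *
c=camera("side");save(c,"s3.png",(230,150,470,300),3)
E
```

```text
clock: 8.65
tcp_pos: [0.4541, -0.225, 0.0379]
ee_rot: [-0.106, 0.84, 0.498, 0.185]
ft_force: [-0.2, 0.7, 0.3]
finger_gap: 0.0496
tcp [ 0.4541 -0.225   0.0379] total shift units [7.62 0.01 3.53]
[[ 0.435  0.877  0.206]
 [ 0.798 -0.481  0.362]
 [ 0.417  0.007 -0.909]]
turn units [0.   0.05 0.11]
```

View pics/s3.png

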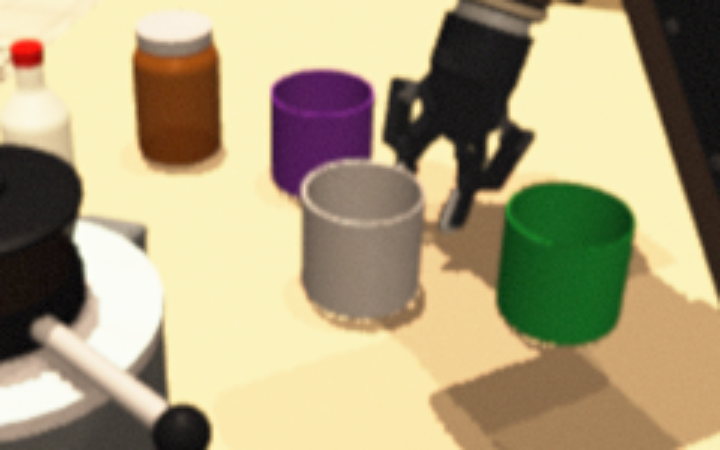

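The fingers are low behind the steel cup (crop 362,240), clear of the green and purple ones. Pushing now.

```bash
python3 -m handwheel '[[0,0,0,0.46,0,0.21,0.58],[0,0,0,0.46,0,0.21,0.58],[0,0,0,0.46,0,0.21,0.58],[0,0,0,0.46,0,0.21,0.58],[0,0,0,0.46,0,0.21,0.58],[0,0,0,0.46,0,0.21,0.58],[0,0,0,0.46,0,0.21,0.58],[0,0,0,0,0,0,0.58]]'; python3 go.py .5755 -.0044 .037
cat > cup.py <<'E'
from h import *
from scipy.optimize import least_squares
for n in("side","top"):
    c=camera(n);k=cal(c);P=cloud(c,k);h=cv2.cvtColor(c["pixels"],cv2.COLOR_RGB2HSV)
    q=P.reshape(-1,3);sat=h[...,1].ravel()
    m=(abs(q[:,2]-.088)<.004)&(sat<90)&(q[:,0]>.43)&(q[:,0]<.70)&(q[:,1]>-.2)&(q[:,1]<.103)
    r=q[m]
    if len(r)<15: print(n,"few",len(r));continue
    f=least_squares(lambda p:np.hypot(r[:,0]-p[0],r[:,1]-p[1])-.0465,np.median(r,0)[:2],loss='soft_l1',f_scale=.002)
    print(n,len(r),f.x.round(4),"med res",np.median(abs(f.fun)).round(4))
E
python3 cup.py
```

```text
clock: 9.5
tcp_pos: [0.5103, -0.1312, 0.0461]
ee_rot: [-0.098, 0.841, 0.499, 0.187]
ft_force: [0.2, -0.3, 0.5]
finger_gap: 0.0495
tcp [ 0.5103 -0.1312  0.0461] total shift units [ 4.2  -0.14  2.23]
[[ 0.432  0.875  0.216]
 [ 0.802 -0.483  0.352]
 [ 0.412  0.021 -0.911]]
turn units [0.1  0.08 0.14]
side 388 [ 0.5333 -0.0841] med res 0.0029
top few 0
```

```bash
python3 -m handwheel '[[0,0,0.1,0.46,0,0.26,0.58],[0,0,0,0.46,0,0.26,0.58],[0,0,0,0.46,0,0.26,0.58],[0,0,0,0.46,0,0.26,0.58],[0,0,0,0.46,0,0.26,0.58],[0,0,0,0.4,0,0.2,0.58],[0,0,0,0.3,0,0.15,0.58],[0,0,0,0,0,0,0.58]]'; python3 go.py .581 -.002 .04;python3 cup.py
```

```text
clock: 10.4
tcp_pos: [0.5636, -0.0442, 0.0395]
ee_rot: [-0.096, 0.845, 0.491, 0.187]
ft_force: [0.0, -0.3, 0.2]
finger_gap: 0.0497
tcp [ 0.5636 -0.0442  0.0395] total shift units [ 1.38 -0.2   0.6 ]
[[ 0.447  0.866  0.222]
 [ 0.794 -0.499  0.347]
 [ 0.411  0.021 -0.911]]
turn units [0.16 0.09 0.03]
side 297 [ 0.5708 -0.0124] med res 0.011
top 55 [ 0.6721 -0.0272] med res 0.0051
```

Run:
```python
from h import *
a=camera("wrist");b=camera("side");np.save("w4.npy",a,allow_pickle=True);np.save("s4.npy",b,allow_pickle=True)
A=cv2.resize(a["pixels"],(480,300));B=cv2.resize(b["pixels"][150:300,220:380],(320,300));cv2.imwrite("pics/c4.png",np.hstack([A,B])[...,::-1])
```

```text
(no output)
```

View pics/c4.png

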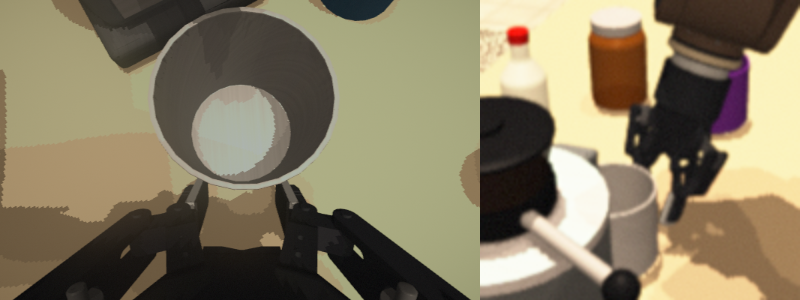

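The wrist view shows the cup rim centred at (243,100) between the two fingertips. The chute is out of frame. The side view shows the cup partly behind the flange. I'll fit the rim from the wrist view.

```bash
cat > wcup.py <<'E'
from h import *
from scipy.optimize import least_squares
s=observe();c=camera("wrist");k=cal(c,s);P=cloud(c,k).reshape(-1,3)
e=s["tcp_pos"][:2]+.0526*np.array([.48,.877])
m=(abs(P[:,2]-.089)<.005)&(np.hypot(P[:,0]-e[0],P[:,1]-e[1])<.07);r=P[m]
f=least_squares(lambda p:np.hypot(r[:,0]-p[0],r[:,1]-p[1])-.0465,e,loss='soft_l1',f_scale=.002)
t=np.array([.6036,.0452]);print("cup",f.x.round(4),len(r),"medres",np.median(abs(f.fun)).round(4),"remaining",(t-f.x).round(4),"tcp",s["tcp_pos"])
# nozzle/duct candidates
n=P[(P[:,2]>.115)&(P[:,2]<.2)&(np.hypot(P[:,0]-t[0],P[:,1]-t[1])<.06)]
print("nozzle pts",len(n), n.mean(0) if len(n) else "")
E
python3 wcup.py
```

```text
cup [ 0.5902 -0.    ] 10602 medres 0.0011 remaining [0.0134 0.0452] tcp [ 0.56305027 -0.04548157  0.03947562]
nozzle pts 0
```

```bash
python3 go.py .5765 0.0 .038
```

```text
tcp [ 0.5631 -0.0456  0.0395] total shift units [ 1.39 -0.37  0.67]
[[ 0.449  0.866  0.222]
 [ 0.794 -0.5    0.346]
 [ 0.411  0.021 -0.912]]
turn units [0.16 0.09 0.01]
```

```bash
python3 -m handwheel '[[0,0,0,0.4,-0.11,0.2,0.58],[0,0,0,0.4,-0.11,0.2,0.58],[0,0,0,0.3,-0.09,0.15,0.58],[0,0,0,0.25,-0.06,0.12,0.58],[0,0,0,0,0,0,0.58]]'; python3 wcup.py;python3 go.py .5765 0.0 .038
```

```text
clock: 11.15
tcp_pos: [0.5774, 0.002, 0.0377]
ee_rot: [-0.095, 0.846, 0.49, 0.187]
ft_force: [-0.3, -0.0, 1.0]
finger_gap: 0.0494
cup [0.6045 0.0462] 7405 medres 0.0012 remaining [-0.0009 -0.001 ] tcp [0.57744708 0.00199151 0.03766363]
nozzle pts 4107 [0.59832152 0.03603318 0.13278171]
tcp [0.5774 0.0016 0.0376] total shift units [-0.05  0.   -0.04]
[[ 0.45   0.864  0.224]
 [ 0.793 -0.502  0.345]
 [ 0.41   0.022 -0.912]]
turn units [0.17 0.1  0.  ]
```

Run:
```python
from h import *
from scipy.optimize import least_squares
s=observe();c=camera("wrist");k=cal(c,s);P=cloud(c,k).reshape(-1,3)
for lo,hi in((.122,.13),(.13,.14),(.14,.15)):
    n=P[(P[:,2]>lo)&(P[:,2]<hi)&(np.hypot(P[:,0]-.604,P[:,1]-.045)<.04)]
    if len(n)<20: print(len(n)); continue
    f=least_squares(lambda p:np.hypot(n[:,0]-p[0],n[:,1]-p[1])-.014,[.604,.045],loss='soft_l1',f_scale=.001);print(lo,len(n),f.x.round(4),np.median(abs(f.fun)).round(4))
save(c,"w5.png")
```

```text
0.122 1293 [0.605  0.0463] 0.0002
0.13 2725 [0.6049 0.0463] 0.0002
0.14 169 [0.6048 0.0463] 0.0002
```

View pics/w5.png

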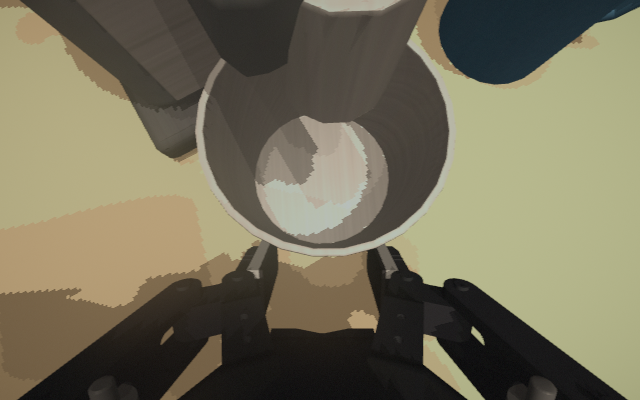

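The nozzle fit and the cup centre agree to about 1 mm. The wrist view shows the nozzle (360,60) over the cup mouth (325,150). Backing off level, then a last check.

```bash
python3 -m handwheel '[[0,0,0,-0.4,0,-0.18,0.58],[0,0,0,-0.8,0,-0.36,0.58],[0,0,0,-0.9,0,-0.4,0.58],[0,0,0,-0.9,0,-0.45,0.58],[0,0,0,-0.9,0,-0.5,0.58],[0,0,0,-0.9,0,-0.7,0.58],[0,0,0,-0.9,0,-0.8,0.58],[0,0,0,0,0,0,0.58]]'; python3 wcup.py
python3 - <<'E'
from h import *
c=camera("top");o=np.load("top.npy",allow_pickle=True).item()
for lab,(a,b,d,e) in dict(mug=(255,95,303,150),squeeze=(362,95,402,150),jar=(420,125,480,180)).items():
    for C in(o,c):
        s=cloud(C,cal(C))[b:e,a:d].reshape(-1,3);s=s[s[:,2]>.04];print(lab,s.min(0).round(3),s.max(0).round(3))
save(c,"t6.png",(150,90,310,240),4)
E
```

```text
clock: 12.05
tcp_pos: [0.469, -0.18, 0.0599]
ee_rot: [-0.097, 0.846, 0.489, 0.187]
ft_force: [0.7, -0.1, -0.5]
finger_gap: 0.0496
cup [ 0.4857 -0.1506] 851 medres 0.002 remaining [0.1179 0.1958] tcp [ 0.46895537 -0.18003857  0.05989378]
nozzle pts 0 
mug [0.729 0.035 0.04 ] [0.832 0.117 0.1  ]
mug [0.729 0.035 0.04 ] [0.834 0.117 0.099]
squeeze [ 0.75  -0.195  0.04 ] [ 0.805 -0.137  0.174]
squeeze [ 0.457 -0.194  0.04 ] [ 0.804 -0.063  0.715]
jar [ 0.675 -0.364  0.04 ] [ 0.752 -0.283  0.135]
jar [ 0.674 -0.362  0.04 ] [ 0.753 -0.283  0.135]
```

View pics/t6.png

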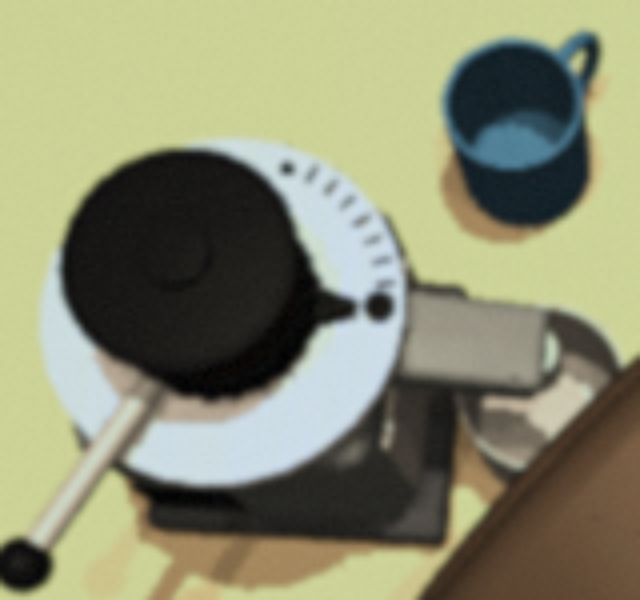

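The pointer still faces the dot, and the mug and the cup under the duct are in place. The last `wcup` reading fitted the gripper instead of the cup, because its starting guess follows the tool. I'll refit near the chute, then hand in.

```bash
sed 's/^e=.*/e=np.array([.604,.046])/' wcup.py > w2.py; python3 w2.py; python3 -c "
from h import *
from scipy.optimize import least_squares
c=camera('top');P=cloud(c,cal(c)).reshape(-1,3);r=P[(abs(P[:,2]-.089)<.004)&(np.hypot(P[:,0]-.604,P[:,1]-.046)<.06)];print(len(r),least_squares(lambda p:np.hypot(r[:,0]-p[0],r[:,1]-p[1])-.0465,[.604,.046],loss='soft_l1',f_scale=.002).x)"
```

```text
cup [0.604 0.046] 0 medres nan remaining [-0.0004 -0.0008] tcp [ 0.46974578 -0.17738999  0.05917274]
nozzle pts 0 
80 [0.60430635 0.04599043]
  return _methods._mean(a, axis=axis, dtype=dtype,
  ret = ret.dtype.type(ret / rcount)
```

The top view puts the cup at (0.604, 0.046), against the chute at (0.605, 0.046). Handing in.

```bash
python3 -c "
from station import *
print(close_job())"
```

```text
the job is handed in; nothing more can be done
None
```

I turned the collar to the large dot and slid the steel cup under the chute, then handed the job in at about 12 s of the 58 s. I turned the collar by pushing its lever with the shut fingers. The cup I pushed along the counter with two low fingertips, without gripping or lifting it.

**Last checks**
- **Collar:** the pointer measured about 0.04 rad past the dot, and the lever ball gave about 0.02 rad. These differ slightly, but both are inside the 0.08 limit. The last picture still shows the pointer facing the dot.
- **Cup:** a top-view fit of the rim after backing off gave (0.604, 0.046). The nozzle, fitted from the wrist camera, is at (0.605, 0.046), so the two agree to about 1 mm.
- **Mug and jar:** they are unmoved to within about 2 mm.
- **Squeeze bottle:** the arm was in the way of its final measurement. The edges I could compare were unchanged, and nothing went near it.
- **Robot:** it stood clear of everything, with a wrist force reading under 1 N.

**Checks that failed:** two wrist-camera fits of the cup after backing off were useless. One locked onto the gripper and the other no longer had the cup in view, so I used the top-view fit instead.

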